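# Set and lock the depth stop on a carving

## Task

Take the depth of the carved tortoise on the pointing gauge: gently lower the gauge's stop rod until its foot rests on the shell, then swing the clamp lever clockwise until the rod is locked. Do not press hard on the carving or shift it, leave the things around it alone, and let go with the foot still resting on the shell.

Things in the scene. Friction and masses are not known exactly. Their poses are not given: they have to be found in the camera images.
- gauge: The pointing gauge, fixed to the table: a grey steel plate 240 x 170 x 12 mm, a 28 mm column (top 170 mm above the table) near one short edge and a bracket arm (its top 165 mm above the table) reaching back from the column over the plate. Origin: on the table, straight below the stop rod. Its x axis points from the rod to the column (120 mm away), z is up. The plate reaches from 90 mm behind to 150 mm ahead of the origin along x, and 85 mm each side along y.
- rod_head (a point): Centre of the flat top of the stop rod's head; 162 mm above the tip of the foot.
- stop_rod: The stop rod; origin at the lowest point of its rounded foot (ball of 6 mm radius). A steel rod 12 mm thick, 162 mm long with a round dark steel head (27 mm across, 22 mm high) on top; it slides straight up and down through the end of the bracket arm, from 125 mm (fully up) to 40 mm (fully down) above the table at its foot. It is stiff (friction 3.5 N against a weight of 1.5 N), so it stays at whatever height it is left and a push down on the head of a few newtons moves it.
- clamp_lever (a joint): Angle of the clamp lever in rad: 0 is open, it turns clockwise seen from above, and 1.3 is the end stop, fully locked; the rod counts as locked from 1.0. An eccentric grips the rod from about 0.5 on. Friction 0.12 N m (about 2 N at the grip). It stays where it is left.
- lever_grip (a point): Middle of the lever's grip: an upright black round pin 13 mm across, standing from 167 to 213 mm above the table (this point is at 193 mm), at the end of a flat dark steel lever arm. The arm is 14 mm wide, lies just over the bracket (163 to 171 mm above the table) and is 75 mm long from pivot to pin.
- lever_pivot (a point): Point on the lever's vertical pivot axis at the same height as lever_grip; 20 mm beside the rod axis (to -y of the gauge). At joint value 0 the lever points 60 degrees clockwise from the gauge's +x axis; it locks by turning on clockwise, towards the -x side.
- carving: Loose carved tortoise of dark wood (about 0.6 kg) standing on the gauge's plate under the rod; about 125 mm long and 100 mm wide, with a high-domed, slightly crooked shell with raised scutes. Origin: centre of its underside, 12 mm above the table; the head is towards its -x. The rod meets the shell somewhere off its centre, anywhere from 33 to 64 mm above its underside; how high exactly is not known and has to be felt. The foot must not press on it with more than about 12 N.
- small_tortoise: Bystander: a smaller tortoise of lighter wood, about 95 mm long, 45 mm high, standing on the table beside the gauge. Origin under its centre.
- burr_block: Bystander: green plastic block 70 x 110 x 28 mm with steel burrs standing in it, 55 mm high in all, beside the gauge. Origin under its centre.
- wax_jar: Bystander: a brown glass jar 60 mm across, 70 mm high, beside the gauge. Origin under its centre.
- handpiece: Bystander: a black electric carving handpiece lying on the table near the gauge, 30 mm thick, about 140 mm long. Origin under it.
There are look-alikes about, which are no part of the job. Leave any red or yellow look-alike of the carving alone.

How it is judged:
By the outcome, as a careful person would: the job done as asked, in the order asked, and still so for the second after the job is handed in, with the robot touching nothing.
It also fails if it takes over 54 s, if anything falls off the work surface, if the arm or the gripper's body presses on something with over 40 N, if the wrist force passes 120 N, or if a joint passes its speed limit or range.

## Robot

A 6-joint arm with a two-finger parallel gripper is mounted at the origin on the work surface. World frame = base frame: x ahead of the robot, y to its left, z up, the work surface at z = 0. Lengths are in mm, angles in rad, forces in N, time in s.
With the tool pointing down it reaches from about 325 to 875 mm from the base axis. Payload 4.4 kg.
Tool frame: the origin (TCP) lies on the centre line of the jaws, within the pads' length; the fingertips stand 25 mm ahead of it and the grasp point (between the pads) lies 6 mm ahead of it; z points along the fingers, y is the line along which they close (so a half turn about z gives the same grasp; the last joint's range is limited). The gripper opens to 85 mm and grips with 20 to 120 N. Pads are 22 mm wide; open, the fingers measure 114 mm over their backs; the gripper's body (76 mm by 85 mm) begins 54 mm behind the grasp point. The pads swing forward as they close: fully open they stand 13 mm farther back than shut.
Start: joints at [-1.476, 0.207, 1.542, -0, 1.393, -0.15], TCP at [139.903, -557.723, 256.282] pointing down, gripper open.
Joint ranges: [-2.73, 2.73], [-0.86, 2.22], [0.23, 2.46], [-1.11, 4.25], [0.08, 2.63], [-2.82, 2.82]. Speed limits (rad/s): [2.79, 2.79, 3.14, 3.14, 3.14, 3.14].

## Interface

Orientations are given as a unit quaternion [w, x, y, z].
In Python, from plant import bot gives the robot as it stands.
- The arm moves only by the tool move_arm, never from a script. Its argument "plan" is a list of rows, each a list of 2 entries, a list of its own where there are three numbers: the shift along the tool's x, y, z scaled (see below), then the turn, a rotation vector about the tool's x, y, z scaled (see below). A call has 1 to 5 rows; each row is the pose to reach, as a shift and turn from the pose commanded when the call began, along the tool's axes at that moment; what a row does not reach only later rows make up. The controller multiplies each number of a shift by 0.3 m and each number of a turn by 60 degrees. A row lasts 1/10 s, in which the tool goes at most 50 mm and 8.59 degrees, less where a joint would pass 70% of its speed; a pose out of reach is approached as far as the arm can. A call with a number of a shift or a turn outside -1 to 1 is refused whole. A call with a gripper value outside its range is refused whole. "jaw" is the closure, from 0 (fully open) to 1 (shut), set as the call begins (left out, the last holds). The fingers move at their own pace and stop on an object; the grip force is fixed at half the most. Time passes only in rows, so rows that repeat a pose let the fingers close. It gives the time, the measured TCP pose, the force, the opening and the grip force at its end, in the units of the state.
- bot.sense(): the state, without advancing time (a new reading comes with each control period).
- bot.camera(name): name is "scene" or "top"; returns (picture, depth): 420x560x3 uint8, red, green, blue; 420x560 float32, mm along the optical axis (not along the pixel's ray), 0 where there is no reading.
- bot.get_calibration(name): a dict with "vertical_fov" (degrees; the focal length in pixels is half the picture's height over the tangent of half this angle, whatever the lens; pixels are square), "cx", "cy" (the principal point, pixels), "position" and "orientation" of the camera in the world. Camera axes: x right, y up, looking along -z (the intrinsics and any distortion apply to the point x, -y, -z); pixel columns grow to the right and rows downward; lengths in mm; the calibration is good to about 2 mm. A picture is of the moment at which its call begins. get_calibration takes no time and is no camera call.
- bot.job_done(): hands the job in; it is judged then, once.
Trained networks look in the newest picture that a camera, given by its name, has taken for a name from the list of things; names that differ only in an ending like _2 or _b are one class to them, and where a whole thing is asked for, a point or a joint stands for the part that bears it (a point fixed in the world has none). Each returns a list of dicts, best first, with "conf" (0 to 1); they miss things now and then, are a little off and sometimes report something else, mostly with a low value. They report only what shows in the picture. A call takes as long as a camera call. They do not tell look-alikes from the thing itself.
- bot.find_in(camera, label): "location" ([x, y, z] in mm, in the coordinates of the camera as it stood for that picture, good to about 4 mm: the middle of the surface that is visible of it).
- bot.trace(camera, label): "region" (420x560 bool, what is visible of it).
The state is a dict: "time": time; "joint_pos": joint angles; "qd": joint speeds; "joint_torque": joint torques, N m; "eef_pos": TCP position; "eef_rot": TCP orientation; "contact_force": force on the tool from outside, world axes, zero at the start; "torque": the same for the moment, N m; "grip_width": finger opening in mm; "gripper_force": force on a finger pad.
Only numpy, scipy, OpenCV 4.12 (cv2) and the standard library are available. Lean on these libraries where they do the work, as an engineer would, in place of code of your own. Each camera call takes 0.05 s, during which the arm holds its last target. There are 200 camera calls.

## Working session

There is one attempt and no reset: what is moved stays moved. The work goes in short steps, Python scripts to look and compute and a tool call to move; the robot and the scene stay as the last step left them, time stands still between calls to the robot, and variables do not carry over. Pictures are saved under pics/ and viewed, at most 10 in all, crops included, and the job is handed in when it is done.

Besides the shell and the picture viewer there is one more tool, called after ">>>" in YAML: its name, and indented under it one key for each argument. move_arm: Moves the arm, as the interface text tells. Shifts and turns lie within -1 to 1; 1 stands for 0.3 m of shift or 60 degrees of turn. Its arguments: {"type":"object","properties":{"plan":{"type":"array"},"jaw":{"type":"number"}},"required":["plan"]}

```bash
mkdir -p pics; ls
cat > h.py <<'E'
from plant import bot
import numpy as np, cv2
from scipy.spatial.transform import Rotation as R
def rot(q): return R.from_quat([q[1],q[2],q[3],q[0]])
def c2w(cam,p):
    c=bot.get_calibration(cam); return rot(c["orientation"]).apply(p)+np.array(c["position"])
def cloud(cam,d):
    c=bot.get_calibration(cam); f=210/np.tan(np.radians(c["vertical_fov"]/2))
    v,u=np.mgrid[0:420,0:560]
    P=np.stack([(u-c["cx"])/f*d,-(v-c["cy"])/f*d,-d],-1)
    return (rot(c["orientation"]).apply(P.reshape(-1,3))+np.array(c["position"])).reshape(420,560,3)
def w2p(cam,w):
    c=bot.get_calibration(cam); f=210/np.tan(np.radians(c["vertical_fov"]/2))
    p=rot(c["orientation"]).inv().apply(np.array(w)-np.array(c["position"]))
    return c["cx"]+f*p[...,0]/-p[...,2], c["cy"]-f*p[...,1]/-p[...,2]
E
python3 - <<'E'
from h import *
for n in("scene","top"):
    print(n,bot.get_calibration(n))
    im,d=bot.camera(n); cv2.imwrite(f"pics/{n}0.png",im[...,::-1]); np.save(f"{n}0.npy",d)
    for l in("rod_head","lever_grip","clamp_lever","carving","gauge","stop_rod"):
        for r in bot.find_in(n,l)[:3]: print(l,round(r["conf"],2),c2w(n,r["location"]).round(1))
print(bot.sense())
E
```

```text
pics
scene {'vertical_fov': 53.52654681833049, 'cx': 288.6776278651765, 'cy': 211.67778701894758, 'position': array([998.11460652, 270.57498437, 861.98871152]), 'orientation': array([0.47884265, 0.15755653, 0.25679123, 0.82458712])}
rod_head 0.82 [578.8  34.1 253.1]
rod_head 0.43 [606.  194.3  26.5]
clamp_lever 0.56 [580.5 -31.5 169.8]
clamp_lever 0.42 [635.8  39.3  11.1]
carving 0.77 [ 346.3 -106.5   34.8]
carving 0.76 [461.2 282.7  32.2]
carving 0.68 [ 826.6 -139.9   37.7]
gauge 0.88 [637.2  34.8  13.7]
stop_rod 0.91 [575.1  31.  249.9]
top {'vertical_fov': 53.20726499899898, 'cx': 288.04991606595263, 'cy': 204.0992721784428, 'position': array([ 442.4483094 ,   47.88098676, 1093.68006757]), 'orientation': array([ 0.70788663,  0.04917269, -0.06358952, -0.70173709])}
rod_head 0.65 [569.7  32.5 260.7]
lever_grip 0.76 [572.9 -23.5 173.3]
clamp_lever 0.54 [575.2 -22.8 169.8]
carving 0.94 [ 813.1 -147.9   33.1]
carving 0.89 [ 477.  -224.1   34.3]
carving 0.68 [443.1 279.4  35.7]
gauge 0.94 [604.8  29.    7.8]
stop_rod 0.63 [569.2  35.  260.5]
{'time': 0.7, 'joint_pos': array([-1.47545280e+00,  2.06535112e-01,  1.54146595e+00,  1.29901290e-05,
        1.39352303e+00, -1.50499334e-01]), 'qd': array([-5.58451024e-04, -3.07632368e-04,  4.97485514e-05, -9.05874230e-04,
        9.45391681e-04, -5.97541873e-05]), 'joint_torque': array([-1.89761246e-03, -3.82921100e+01, -2.91896796e+01, -4.22704043e-04,
        6.67217391e-04, -1.57297740e-05]), 'eef_pos': array([ 139.934374  , -557.72675114,  256.33474307]), 'eef_rot': array([3.44481345e-05, 9.92454809e-01, 1.22610976e-01, 5.44549802e-06]), 'contact_force': array([-0.4804022 ,  0.19764502,  0.81078343]), 'torque': array([-0.05288317, -0.01703674, -0.00191367]), 'gripper_force': 0.0, 'grip_width': 85.76668654731006}
```

View pics/scene0.png

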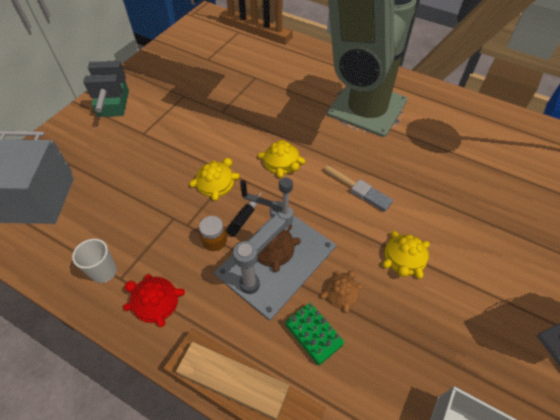

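View pics/top0.png

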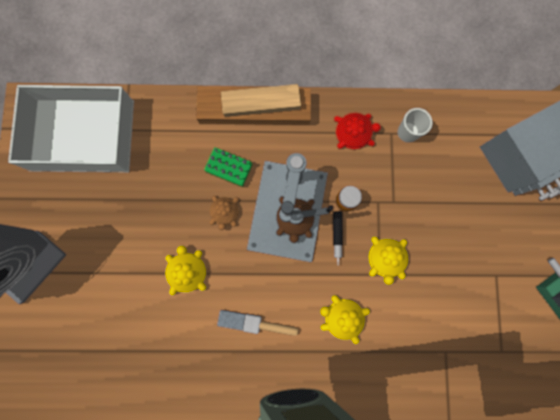

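The scene picture shows the gauge plate (~275,265), the rod head at (286,185), the lever pin at (244,187) and the brown carving under the rod at (280,245). The yellow and red tortoises stand apart. In the top picture the head is at (288,208), the pin near (330,210) and the column at (296,162). The carving meant is the brown one on the plate, under the rod. Now I'll measure and enlarge.

Run:
```python
from h import *
ims=[]
for n,(x0,y0,x1,y1) in (("scene",(200,160,340,320)),("top",(240,140,360,270))):
    im=cv2.imread(f"pics/{n}0.png"); d=np.load(f"{n}0.npy"); P=cloud(n,d)
    m=np.linalg.norm(P[...,:2]-[585,0],axis=-1)<190
    z=P[...,2]
    mask=m&(z>130)&(d>0)
    k,lab=cv2.connectedComponents(mask.astype(np.uint8))
    pts=P[mask]
    print(n,len(pts))
    o=np.argsort(-pts[:,2])
    v,u=np.nonzero(mask)
    for lo,hi in((240,300),(215,240),(176,215),(155,176)):
        s=(pts[:,2]>lo)&(pts[:,2]<=hi)
        if s.any():
            q=pts[s]; print(lo,hi,s.sum(),"med",np.median(q,0).round(1),"min",q.min(0).round(1),"max",q.max(0).round(1),"px",u[s].mean().round(),v[s].mean().round())
            if lo in(176,240):print(q.round(0).astype(int).tolist()[:60])
    c=cv2.resize(im[y0:y1,x0:x1],None,fx=3,fy=3,interpolation=cv2.INTER_CUBIC); ims.append(c)
    # plate
    s=m&(abs(z-12)<4)&(im.std(-1)<14)&(im.mean(-1)>70)
    q=P[s][:,:2].astype(np.float32); print("plate",cv2.minAreaRect(q),len(q))
    for l in("lever_grip","lever_pivot","clamp_lever","rod_head"):
        r=bot.trace(n,l)
        if r: g=r[0]["region"];v2,u2=np.nonzero(g); print(l,r[0]["conf"],g.sum(),u2.mean(),v2.mean(),u2.min(),u2.max(),v2.min(),v2.max(),np.median(P[g],0).round(1))
H=max(c.shape[0] for c in ims)
cv2.imwrite("pics/crop.png",np.hstack([cv2.copyMakeBorder(c,0,H-c.shape[0],0,0,0) for c in ims]))
```

```text
scene 2039
240 300 200 med [576.   34.3 261. ] min [560.4  18.8 240.4] max [585.3  44.7 266.1] px 285.0 185.0
[[564, 23, 263], [564, 25, 264], [563, 26, 263], [561, 28, 263], [561, 30, 264], [569, 21, 263], [568, 23, 264], [566, 24, 263], [566, 26, 264], [564, 27, 262], [564, 29, 263], [562, 30, 262], [562, 32, 263], [560, 34, 262], [571, 21, 263], [569, 21, 260], [568, 23, 261], [569, 26, 263], [567, 27, 263], [565, 28, 261], [565, 30, 262], [564, 31, 262], [563, 33, 262], [563, 35, 263], [561, 36, 262], [573, 19, 261], [573, 22, 263], [572, 23, 262], [571, 24, 261], [570, 26, 262], [569, 28, 262], [568, 29, 262], [567, 31, 262], [566, 32, 261], [567, 35, 264], [565, 36, 263], [563, 37, 262], [564, 40, 264], [575, 20, 261], [576, 23, 263], [574, 24, 263], [574, 26, 263], [571, 27, 261], [572, 29, 263], [571, 31, 263], [569, 32, 262], [570, 35, 264], [568, 36, 263], [567, 37, 263], [567, 39, 264], [566, 41, 263], [563, 41, 261], [576, 19, 258], [578, 22, 262], [578, 24, 263], [576, 25, 262], [576, 28, 263], [576, 30, 265], [574, 30, 263], [573, 32, 263]]
215 240 39 med [575.3  33.8 2
[... 3593 characters left out ...]
, -59, 178], [573, -60, 183], [572, -62, 188], [573, -65, 181], [566, 36, 177], [565, 34, 184], [565, 32, 184], [565, 30, 181]]
155 176 1030 med [625.5  13.9 163.9] min [550.2 -61.5 155.2] max [710.2  47.3 175.1] px 297.0 190.0
plate ((594.8541259765625, -4.624267578125), (233.64791870117188, 239.48562622070312), 79.88919067382812) 3690
lever_grip 0.54 280 310.5392857142857 213.025 292 332 207 219 [572.  -19.6 170. ]
lever_pivot 0.72 274 308.67518248175185 213.06204379562044 291 332 206 220 [571.8 -12.8 170.3]
clamp_lever 0.83 279 311.1648745519713 212.7706093189964 291 333 205 220 [571.9 -21.7 170.4]
rod_head 0.56 134 287.44776119402985 208.13432835820896 282 293 202 215 [568.5  33.3 261.4]
```

View pics/crop.png

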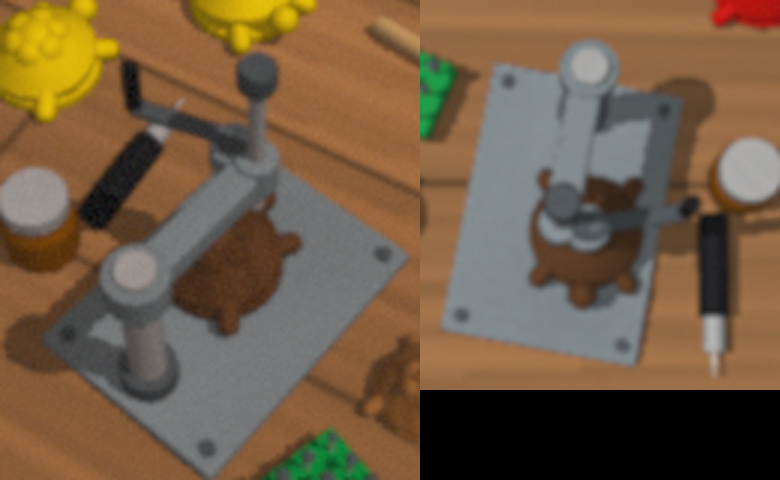

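The crop confirms it: the rod head, the lever with its upright pin, and the brown carving under the rod. My measurements are rod at (571,32) with head top at z≈263, gauge yaw ≈-10° and pin at (578,-60). The pivot works out at ≈(567.5,12.3) and the lever at ≈0.2 rad. I'll get a rough shell height near the rod and start moving.

Run:
```python
from h import *
for n in("scene","top"):
    im=cv2.imread(f"pics/{n}0.png"); d=np.load(f"{n}0.npy"); P=cloud(n,d)
    z=P[...,2]; s=(z>30)&(z<100)&(d>0)
    r=np.linalg.norm(P[...,:2]-[571,32],axis=-1)
    s&=r<40
    for a in np.argwhere(s)[np.argsort(r[s])][:30]: print(P[tuple(a)].round(0).astype(int),r[tuple(a)].round(),end=";")
    q=P[s&(r<60)]; print("\nmax z",np.sort(q[:,2])[-5:].round())
```

```text
[571  33  54] 1.0;[571  30  56] 2.0;[569  31  54] 2.0;[570  35  54] 3.0;[574  32  57] 3.0;[568  31  56] 4.0;[572  36  53] 4.0;[569  29  56] 4.0;[573  29  62] 4.0;[572  28  56] 4.0;[567  33  53] 4.0;[572  28  64] 4.0;[575  30  56] 4.0;[575  35  56] 5.0;[576  33  56] 5.0;[568  28  59] 5.0;[569  37  50] 5.0;[570  27  65] 5.0;[567  36  51] 5.0;[574  37  52] 5.0;[565  32  54] 6.0;[566  35  53] 6.0;[571  38  50] 6.0;[574  26  65] 6.0;[575  27  60] 6.0;[576  28  65] 6.0;[576  36  55] 7.0;[575  38  50] 7.0;[572  25  66] 7.0;[565  29  55] 7.0;
max z [71. 71. 72. 72. 74.]
[565  34  52] 7.0;[565  37  52] 8.0;[564  27  59] 8.0;[562  32  52] 9.0;[562  34  54] 9.0;[562  30  56] 9.0;[565  39  49] 9.0;[563  37  51] 10.0;[564  25  60] 10.0;[562  27  55] 10.0;[568  42  44] 10.0;[560  34  48] 11.0;[563  39  48] 11.0;[566  42  45] 11.0;[560  29  51] 11.0;[560  32  55] 11.0;[562  25  55] 12.0;[560  37  51] 12.0;[564  22  61] 12.0;[570  45  48] 13.0;[559  27  56] 13.0;[563  42  46] 13.0;[568  44  46] 13.0;[560  39  47] 13.0;[560  24  53] 13.0;[558  32  51] 13.0;[566  44  44] 14.0;[558  34  49] 14.0;[561  22  62] 14.0;[557  29  53] 14.0;
max z [67. 67. 67. 67. 69.]
```

>>> move_arm:
  plan:
    - [[0.468,-0.39,-0.15],[0,0,0]]
    - [[0.468,-0.39,-0.15],[0,0,0]]
    - [[0.468,-0.39,-0.15],[0,0,0]]
    - [[0.468,-0.39,-0.15],[0,0,0]]
    - [[0.468,-0.39,-0.15],[0,0,0]]
  jaw: 1

```text
time: 1.6
eef_pos: [250.1, -407.6, 303.2]
eef_rot: [0.001, 0.992, 0.125, 0.001]
contact_force: [-1.0, 0.1, 0.5]
grip_width: 12.4
gripper_force: 0.0
```

>>> move_arm:
  plan:
    - [[0.65,-0.55,-0.05],[0,0,0]]
    - [[0.65,-0.55,-0.05],[0,0,0]]
    - [[0.65,-0.55,-0.05],[0,0,0]]
    - [[0.65,-0.55,-0.05],[0,0,0]]
    - [[0.65,-0.55,-0.05],[0,0,0]]

```text
time: 2.1
eef_pos: [393.9, -206.5, 316.1]
eef_rot: [0.001, 0.993, 0.122, 0.0]
contact_force: [0.7, -1.4, 0.8]
grip_width: -0.0
gripper_force: 0.0
```

>>> move_arm:
  plan:
    - [[0.65,-0.55,0],[0,0,0]]
    - [[0.65,-0.55,0],[0,0,0]]
    - [[0.65,-0.55,0],[0,0,0]]
    - [[0.65,-0.55,0],[0,0,0]]
    - [[0.65,-0.55,0],[0,0,0]]

```text
time: 2.6
eef_pos: [540.2, -3.2, 315.8]
eef_rot: [0.0, 0.992, 0.122, 0.0]
contact_force: [0.7, -1.0, 0.1]
grip_width: 0.2
gripper_force: 0.0
```

>>> move_arm:
  plan:
    - [[0,0,0],[0,0,0]]
    - [[0,0,0],[0,0,0]]

```text
time: 2.8
eef_pos: [539.3, -4.0, 315.2]
eef_rot: [0.0, 0.992, 0.124, -0.001]
contact_force: [-0.2, -0.3, 1.0]
grip_width: 0.1
gripper_force: 0.0
```

>>> move_arm:
  plan:
    - [[0.131,-0.091,0],[0,0,0]]
    - [[0.131,-0.091,0.03],[0,0,0]]
    - [[0.131,-0.091,0.06],[0,0,0]]
    - [[0.131,-0.091,0.06],[0,0,0]]

```text
time: 3.2
eef_pos: [568.8, 30.1, 295.8]
eef_rot: [-0.0, 0.993, 0.122, -0.002]
contact_force: [-0.2, 0.1, -0.7]
grip_width: -0.2
gripper_force: 0.0
```

Run:
```python
from h import *
im,d=bot.camera("scene"); im2,d2=bot.camera("top")
a=cv2.resize(im[120:260,220:350,::-1],None,fx=3,fy=3); b=cv2.resize(im2[140:280,230:360,::-1],None,fx=3,fy=3)
cv2.imwrite("pics/a1.png",np.hstack([a,b])); s=bot.sense(); print(s["eef_pos"],s["contact_force"],s["joint_pos"])
```

```text
[569.63292358  30.23843023 297.57995376] [-0.4175337   0.29541799  0.88559851] [-9.84326151e-02  1.68444395e-01  1.50065845e+00 -4.41890265e-04
  1.47361846e+00  1.22873841e+00]
```

View pics/a1.png

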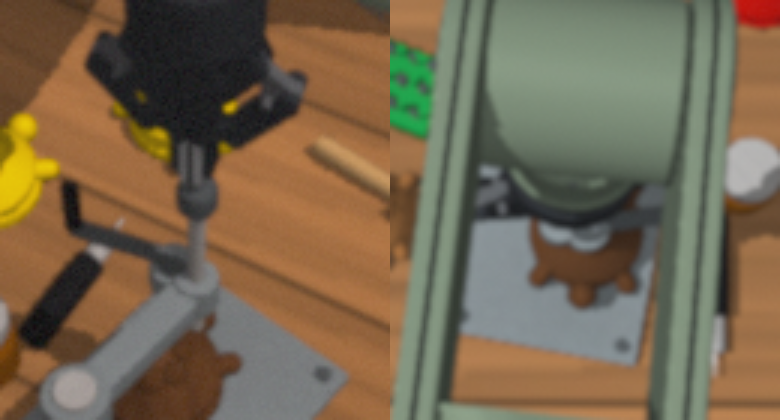

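Scene view (left half): the shut fingertips stand right above the head at crop pixel (195,180). Now lowering.

>>> move_arm:
  plan:
    - [[0,0,0.015],[0,0,0]]
    - [[0,0,0.03],[0,0,0]]
    - [[0,0,0.045],[0,0,0]]
    - [[0,0,0.06],[0,0,0]]
    - [[0,0,0.067],[0,0,0]]

```text
time: 3.8
eef_pos: [570.5, 31.3, 277.6]
eef_rot: [0.0, 0.992, 0.123, 0.0]
contact_force: [-0.2, -1.3, 1.6]
grip_width: 0.2
gripper_force: 1.1
```

```bash
python3 -c "
from h import *
s=bot.sense(); print(s['eef_pos'],s['contact_force'])"
```

```text
[570.50236932  31.33766719 277.64657155] [-0.21011152 -1.30380188  1.56086188]
```

>>> move_arm:
  plan:
    - [[0,0,0.015],[0,0,0]]
    - [[0,0,0.03],[0,0,0]]
    - [[0,0,0.045],[0,0,0]]

```text
time: 4.1
eef_pos: [570.6, 31.6, 264.1]
eef_rot: [0.0, 0.992, 0.123, 0.0]
contact_force: [0.3, -2.1, 2.2]
grip_width: 0.2
gripper_force: 1.2
```

>>> move_arm:
  plan:
    - [[0,0,0.005],[0,0,0]]
    - [[0,0,0.01],[0,0,0]]
    - [[0,0,0.015],[0,0,0]]
    - [[0,0,0.02],[0,0,0]]
    - [[0,0,0.025],[0,0,0]]

```text
time: 4.6
eef_pos: [570.5, 31.8, 256.8]
eef_rot: [-0.0, 0.992, 0.123, 0.0]
contact_force: [-0.2, -1.2, 2.7]
grip_width: -0.1
gripper_force: 1.1
```

```bash
python3 -c "
from h import *
im,d=bot.camera('scene'); cv2.imwrite('pics/a2.png',cv2.resize(im[140:280,200:350,::-1],None,fx=4,fy=4))
P=cloud('scene',d); 
s=bot.sense(); print(s['eef_pos'],s['contact_force'])"
```

```text
[570.47451047  31.80806328 256.52480189] [ 1.68990019 -1.26074599  1.30599265]
```

View pics/a2.png

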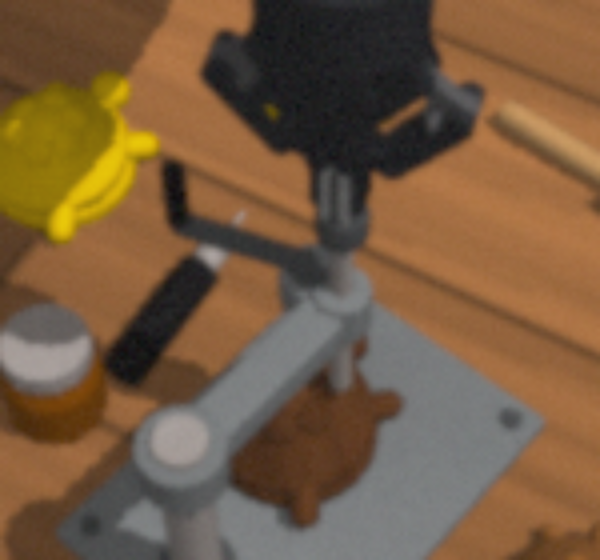

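The head is pushed down (crop 342,215), and the foot shows at (342,388) just above the shell. Now small steps, feeling for contact.

>>> move_arm:
  plan:
    - [[0,0,0.004],[0,0,0]]
    - [[0,0,0.008],[0,0,0]]

```text
time: 4.85
eef_pos: [570.5, 31.8, 254.4]
eef_rot: [-0.0, 0.992, 0.123, 0.0]
contact_force: [0.6, -0.9, 2.2]
grip_width: 0.1
gripper_force: 1.1
```

>>> move_arm:
  plan:
    - [[0,0,0.004],[0,0,0]]
    - [[0,0,0.008],[0,0,0]]

```text
time: 5.05
eef_pos: [570.5, 31.8, 252.0]
eef_rot: [-0.0, 0.992, 0.123, 0.0]
contact_force: [-0.6, -0.9, 1.9]
grip_width: -0.3
gripper_force: 1.1
```

>>> move_arm:
  plan:
    - [[0,0,0.003],[0,0,0]]
    - [[0,0,0.006],[0,0,0]]

```text
time: 5.25
eef_pos: [570.5, 31.8, 250.2]
eef_rot: [-0.0, 0.992, 0.123, 0.0]
contact_force: [0.1, -0.1, 2.3]
grip_width: 0.3
gripper_force: 1.2
```

>>> move_arm:
  plan:
    - [[0,0,0.003],[0,0,0]]
    - [[0,0,0.005],[0,0,0]]

```text
time: 5.45
eef_pos: [570.5, 31.8, 249.3]
eef_rot: [-0.0, 0.992, 0.123, 0.0]
contact_force: [-1.6, -1.3, 5.6]
grip_width: -0.1
gripper_force: 3.0
```

>>> move_arm:
  plan:
    - [[0,0,0],[0,0,0]]
    - [[0,0,0],[0,0,0]]

```text
time: 5.65
eef_pos: [570.5, 31.8, 249.3]
eef_rot: [-0.0, 0.992, 0.123, 0.0]
contact_force: [-1.7, -0.3, 5.4]
grip_width: -0.1
gripper_force: 2.6
```

>>> move_arm:
  plan:
    - [[0,0,0.0012],[0,0,0]]
    - [[0,0,0.0012],[0,0,0]]

```text
time: 5.85
eef_pos: [570.5, 31.8, 249.2]
eef_rot: [-0.0, 0.992, 0.123, 0.0]
contact_force: [-1.6, -0.6, 5.9]
grip_width: 0.0
gripper_force: 3.1
```

Contact is confirmed: z stalls at 249.2 and the push rises to ~5.5 N, so about 3.5 N on the foot. Lifting off, then moving above the pin while turning -53° about tool z.

>>> move_arm:
  plan:
    - [[0,0,-0.005],[0,0,0]]
    - [[0,0,-0.02],[0,0,0]]
    - [[0,0,-0.09],[0,0,0]]
    - [[0,0,-0.17],[0,0,0]]
    - [[0,0,-0.17],[0,0,0]]

```text
time: 6.35
eef_pos: [572.4, 31.8, 303.0]
eef_rot: [0.001, 0.992, 0.123, 0.003]
contact_force: [1.0, -0.1, 0.1]
grip_width: 0.4
gripper_force: 0.0
```

>>> move_arm:
  plan:
    - [[-0.025,0.15,0],[0,0,-0.14]]
    - [[-0.049,0.305,0],[0,0,-0.28]]
    - [[-0.049,0.305,0],[0,0,-0.42]]
    - [[-0.049,0.305,0],[0,0,-0.56]]
    - [[-0.049,0.305,0],[0,0,-0.7]]
  jaw: 0.4

```text
time: 6.85
eef_pos: [577.9, -61.0, 297.7]
eef_rot: [-0.001, 0.881, 0.472, -0.001]
contact_force: [-0.1, 1.1, 0.2]
grip_width: 51.2
gripper_force: 0.0
```

>>> move_arm:
  plan:
    - [[0,0,0],[0,0,-0.14]]
    - [[0,0,0],[0,0,-0.183]]
    - [[0,0,0],[0,0,-0.183]]

```text
time: 7.15
eef_pos: [578.0, -60.4, 297.9]
eef_rot: [-0.001, 0.834, 0.552, -0.001]
contact_force: [-0.1, 0.0, 0.2]
grip_width: 51.5
gripper_force: 0.0
```

Run:
```python
from h import *
im,d=bot.camera('scene'); cv2.imwrite('pics/a3.png',cv2.resize(im[120:290,190:350,::-1],None,fx=3.5,fy=3.5))
P=cloud('scene',d); z=P[...,2]
for c,r,lo,hi in(((571,32),25,212,240),((578,-60),22,178,216)):
    m=(np.linalg.norm(P[...,:2]-c,axis=-1)<r)&(z>lo)&(z<hi)
    q=P[m]; print(len(q),np.median(q,0).round(1),q.min(0).round(1) if len(q) else 0,q.max(0).round(1) if len(q) else 0)
s=bot.sense(); print(s['eef_pos'],s['contact_force'],s['grip_width'],rot(s['eef_rot']).as_matrix().round(3).tolist(),s['joint_pos'][5])
```

```text
149 [574.6  33.6 223. ] [559.8  20.4 212.2] [584.6  44.8 226.6]
87 [582.4 -60.  200.3] [574.1 -67.8 178.6] [586.1 -55.6 214.5]
[578.01561126 -60.38582324 298.1363499 ] [-0.21501617 -0.3841999  -0.00999037] 51.547993230590315 [[0.391, 0.921, -0.002], [0.921, -0.391, 0.001], [-0.0, -0.002, -1.0]] 0.1482967036859794
```

View pics/a3.png

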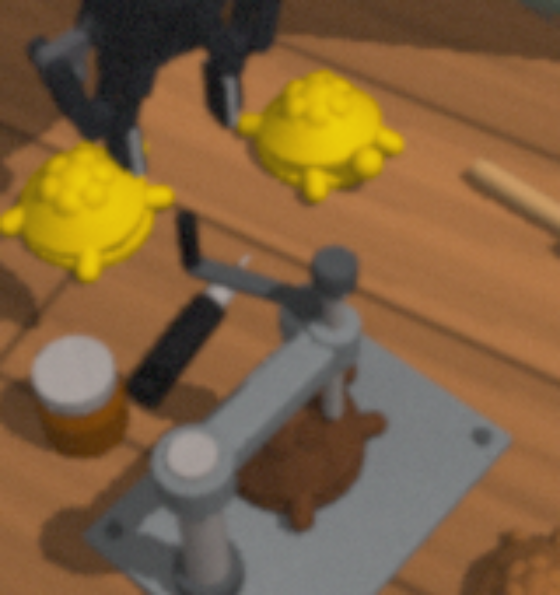

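The rod stays down with its head top at ≈224 and the foot at crop (335,410) on the shell. The pin is at crop (187,240), with the open fingers above it on both sides. Descending.

>>> move_arm:
  plan:
    - [[0,0,0.1],[0,0,0]]
    - [[0,0,0.18],[0,0,0]]
    - [[0,0,0.24],[0,0,0]]
    - [[0,0,0.28],[0,0,0]]
    - [[0,0,0.31],[0,0,0]]

```text
time: 7.7
eef_pos: [578.0, -60.4, 205.1]
eef_rot: [-0.001, 0.834, 0.552, -0.0]
contact_force: [0.3, -0.1, -0.5]
grip_width: 51.5
gripper_force: 0.0
```

>>> move_arm:
  plan:
    - [[0,0,0],[0,0,0]]
    - [[0,0,0],[0,0,0]]
    - [[0,0,0],[0,0,0]]
  jaw: 0.76

```text
time: 8.0
eef_pos: [579.3, -60.8, 207.7]
eef_rot: [0.001, 0.834, 0.552, 0.001]
contact_force: [-0.1, -0.1, -0.6]
grip_width: 20.4
gripper_force: 0.0
```

Run:
```python
from h import *
im,d=bot.camera('scene'); cv2.imwrite('pics/a4.png',cv2.resize(im[120:290,190:350,::-1],None,fx=3.5,fy=3.5))
s=bot.sense(); print(s['eef_pos'],s['contact_force'],s['grip_width'])
piv=np.array([567.5,12.3]); M=rot(s['eef_rot']).as_matrix()
p0=piv+75*np.array([np.cos(np.radians(-81.4)),np.sin(np.radians(-81.4))])
for a in range(-90,-150,-6):
    p=piv+75*np.array([np.cos(np.radians(a)),np.sin(np.radians(a))]); dlt=p-s['eef_pos'][:2]
    print(a,p.round(1),(M.T@np.r_[dlt,0]/300).round(3))
```

```text
[579.27199671 -60.77426977 207.67632821] [-0.8458746   0.80731318 -0.469262  ] 20.97216618156202
-90 [567.5 -62.7] [-0.021 -0.034 -0.   ]
-96 [559.7 -62.3] [-0.03  -0.058 -0.   ]
-102 [551.9 -61.1] [-0.036 -0.084 -0.   ]
-108 [544.3 -59. ] [-0.04 -0.11 -0.  ]
-114 [537.  -56.2] [-0.041 -0.136 -0.   ]
-120 [530.  -52.7] [-0.039 -0.162 -0.   ]
-126 [523.4 -48.4] [-0.035 -0.188 -0.   ]
-132 [517.3 -43.4] [-0.027 -0.213 -0.001]
-138 [511.8 -37.9] [-0.017 -0.237 -0.001]
-144 [506.8 -31.8] [-0.005 -0.26  -0.001]
```

View pics/a4.png

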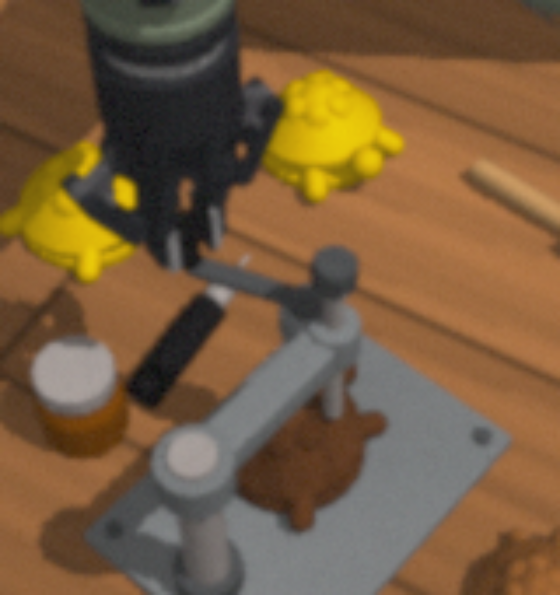

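The fingers straddle the pin at crop (190,250). Swinging it along the arc.

>>> move_arm:
  plan:
    - [[-0.012,-0.017,0],[0,0,0]]
    - [[-0.021,-0.034,0],[0,0,0]]
    - [[-0.03,-0.058,0],[0,0,0]]
    - [[-0.036,-0.084,0],[0,0,0]]
    - [[-0.04,-0.11,0],[0,0,0]]

```text
time: 8.55
eef_pos: [542.8, -59.1, 206.7]
eef_rot: [0.001, 0.834, 0.552, 0.0]
contact_force: [2.2, -3.6, 0.5]
grip_width: 20.8
gripper_force: 1.5
```

>>> move_arm:
  plan:
    - [[-0.001,-0.026,0],[0,0,0]]
    - [[0.001,-0.052,0],[0,0,0]]
    - [[0.005,-0.078,0],[0,0,0]]
    - [[0.013,-0.103,0],[0,0,0]]
    - [[0.023,-0.127,0],[0,0,0]]

```text
time: 9.05
eef_pos: [510.3, -37.0, 206.3]
eef_rot: [-0.0, 0.834, 0.552, -0.0]
contact_force: [2.2, -3.4, 0.6]
grip_width: 20.6
gripper_force: 1.8
```

>>> move_arm:
  plan:
    - [[0.005,-0.011,0],[0,0,0]]
    - [[0.01,-0.019,0],[0,0,0]]
    - [[0.01,-0.019,0],[0,0,0]]

```text
time: 9.35
eef_pos: [506.1, -31.5, 205.9]
eef_rot: [-0.001, 0.833, 0.553, -0.0]
contact_force: [0.5, 0.5, 0.1]
grip_width: 20.1
gripper_force: 0.0
```

>>> move_arm:
  plan:
    - [[0.004,-0.006,0],[0,0,0]]
    - [[0.007,-0.0115,0],[0,0,0]]
    - [[0.007,-0.0115,0],[0,0,0]]

```text
time: 9.65
eef_pos: [504.3, -29.0, 206.1]
eef_rot: [-0.001, 0.834, 0.552, -0.0]
contact_force: [0.8, -0.7, -0.5]
grip_width: 20.7
gripper_force: 0.4
```

>>> move_arm:
  plan:
    - [[-0.003,0.005,0],[0,0,0]]
    - [[-0.003,0.005,-0.06],[0,0,0]]
    - [[-0.003,0.005,-0.2],[0,0,0]]
    - [[-0.003,0.005,-0.34],[0,0,0]]
    - [[-0.003,0.005,-0.34],[0,0,0]]

```text
time: 10.15
eef_pos: [509.0, -31.1, 315.7]
eef_rot: [0.004, 0.834, 0.552, 0.005]
contact_force: [0.5, -0.2, 1.2]
grip_width: 20.6
gripper_force: 0.0
```

Run:
```python
from h import *
im,d=bot.camera('scene'); cv2.imwrite('pics/a5.png',cv2.resize(im[120:290,190:350,::-1],None,fx=3.5,fy=3.5))
P=cloud('scene',d); z=P[...,2]
for c,r,lo,hi in(((571,32),25,212,240),((506,-30),35,178,216)):
    m=(np.linalg.norm(P[...,:2]-c,axis=-1)<r)&(z>lo)&(z<hi)
    q=P[m]; print(len(q),np.median(q,0).round(1),q.min(0).round(1),q.max(0).round(1))
t=q[q[:,2]>207].mean(0); print("pin top",t, np.degrees(np.arctan2(t[1]-12.3,t[0]-567.5)),np.linalg.norm(t[:2]-[567.5,12.3]))
s=bot.sense(); print(s['eef_pos'],s['contact_force'],s['time'])
```

```text
153 [575.2  33.4 223.2] [559.6  19.9 212.1] [585.   45.1 226.2]
86 [511.1 -30.5 201.3] [501.3 -38.8 178.1] [515.1 -25.9 214.2]
pin top [508.54518665 -31.69798134 212.01253228] -143.26601731268585 73.56284646083427
[507.4906723  -30.86401066 312.42083365] [ 0.68092623 -0.61058326 -0.02818691] 10.2
```

View pics/a5.png

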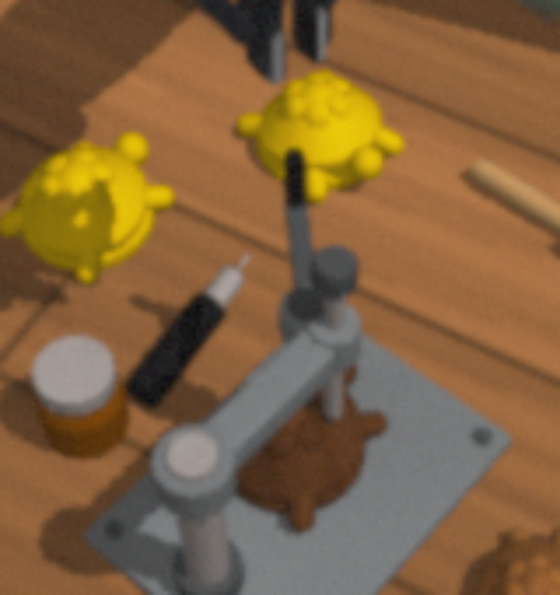

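The lever now points away at -143°, about 1.28 rad from open, so it is locked; the pin is at crop (295,180). The rod head is unchanged at 224 with the foot still on the shell at (335,410). The carving hasn't moved, and the gripper is clear and touching nothing.

```bash
python3 -c "
from plant import bot
print(bot.job_done())"
```

```text
the job is handed in; nothing more can be done
None
```

The job is handed in: the rod's foot rests on the shell (about 4 N pressed at contact), the clamp lever is locked at about 1.28 rad, and the arm is clear with the carving and the things around it unmoved as far as the pictures show.

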